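# Lay the thick bar in the V-blocks

### The arm

A 7-joint arm with a two-finger parallel gripper is mounted at the origin on the work surface. World frame = base frame: x ahead of the robot, y to its left, z up, the work surface at z = 0. Lengths are in m, angles in rad, forces in N, time in s.
With the tool pointing down it reaches from about 0.4 to 0.85 m from the base axis. Payload 10.4 kg.
Tool frame: the origin (TCP) lies midway between the tips of the shut fingers; the grasp point (between the pads) lies 19 mm behind it; x points along the fingers, y is the direction in which the jaws open and shut, and the axes are right-handed (so a half turn about x gives the same grasp; the last joint's range is limited). The gripper opens to 87 mm and grips with 3 to 60 N. Pads are 19 mm wide; open, the fingers measure 117 mm over their backs; the gripper's body (75 mm by 190 mm) begins 51 mm behind the grasp point.
Start: joints at [1.097, 0.332, -0.065, 1.46, 0.022, 1.35, -0.088], TCP at [0.272, -0.563, 0.194] pointing down, gripper open.
Joint ranges: [-2.6, 2.6], [-0.5, 2.12], [-1.47, 1.34], [0.16, 2.42], [-1.27, 4.41], [0.06, 2.06], [-2.6, 2.6]. Speed limits (rad/s): [2.22, 2.22, 2.79, 2.79, 3.14, 3.14, 3.14].

### API

Orientations are given as a unit quaternion [x, y, z, w].
In Python, from bench import r gives the robot as it stands.
- The arm moves only by the shell command python3 -m jog 'ROWS' [OPENING] [FORCE]. ROWS is JSON, a list of rows, each an object with "slide": the shift along the tool's x, y, z in cm, a list of three; "roll": the turn about the tool's x in degrees. A call has 1 to 5 rows; each row is the pose to reach, as a shift and turn from the pose measured when the call began, along the tool's axes at that moment; what a row does not reach only later rows make up. A row lasts 1/12 s, in which the tool goes at most 41.7 mm and 7.16 degrees, less where a joint would pass 70% of its speed; a pose out of reach is approached as far as the arm can. A call with a gripper value outside its range is refused whole. OPENING is the closure, from 0 (fully open) to 1 (shut), set as the call begins (- or left out, the last holds). The fingers move at their own pace and stop on an object; FORCE is the grip in N (left out, the last holds). Time passes only in rows, so rows that repeat a pose let the fingers close. It gives the time, the measured TCP pose, the force and the opening at its end, in the units of the state.
- r.read_state(): the state, without advancing time (a new reading comes with each control period).
- r.camera(name): name is "side" or "top" or "wrist"; returns the picture (384x512x3 uint8, red, green, blue); there is no depth.
- r.camera_info(name): a dict with "intrinsics" (3x3 intrinsics, pixels), "R" (3x3) and "t" (3): a world point X has camera coordinates R X + t; the wrist camera has in their place "hand_eye" (4x4, takes a point from camera to tool coordinates, whose origin is the TCP and whose axes are the tool frame's). Camera axes: x right, y down, z forward; pixel columns grow to the right and rows downward; lengths in m; the calibration is good to about 2 mm. A picture is of the moment at which its call begins: read the wrist's pose just before it. camera_info takes no time and is no camera call.
- r.close_job(): hands the job in, once; it reports no verdict.
The state is a dict: "time": time; "joint_positions": joint angles; "joint_vel": joint speeds; "joint_torque": joint torques, N m; "ee_pos": TCP position; "eef_rot": TCP orientation; "ft_force": force on the tool from outside, world axes, zero at the start; "torque": the same for the moment, N m; "width": finger opening in m.
Only numpy, scipy, OpenCV 4.12 (cv2) and the standard library are available. Lean on these libraries where they do the work, as an engineer would, in place of code of your own. Each camera call takes 0.05 s, during which the arm holds its last target.

### The job

Three round aluminium bars lie in the wooden stock rack. Lift the thickest one clear of the rack and lay it gently (no dropping) in the groove of the two steel V-blocks, lengthwise along the groove and centred so that it rests on both blocks, then let go. Leave the other two bars lying in the rack.

Things in the scene. Friction and masses are not known exactly. Their poses are not given: they have to be found in the camera images.
- thick_bar_center (a point): plain round aluminium bar, 38 mm diameter, 150 mm long, lying level in one of the rack's three grooves (which one varies). Point: centre of the bar, 57 mm above the table; x axis along the bar. 0.3 to 0.65 kg. Carried near its ends by the rack's two cross boards; the middle 90 mm is free below and on both sides, for the fingers.
- medium_bar_center (a point): plain round aluminium bar, 26 mm diameter, 150 mm long, lying level in one of the rack's three grooves (which one varies). Point: centre of the bar, 48 mm above the table; x axis along the bar. Stays in the rack: a fixed wooden base 150 x 240 x 10 mm with two notched cross boards 24 mm thick, tops 52 mm above the table.
- thin_bar_center (a point): plain round aluminium bar, 18 mm diameter, 150 mm long, lying level in one of the rack's three grooves (which one varies). Point: centre of the bar, 43 mm above the table; x axis along the bar. Stays in the rack, whose parallel 90-degree V grooves are 85 mm apart and 22 mm deep.
- vblocks_seat (a point): where the thick bar's centre belongs, 59 mm above the table, midway between two dark steel V-blocks; x axis along the groove, z up. Blocks: each 30 mm along the groove, 64 mm wide, tops at 54 mm, with a 90-degree V groove 44 mm wide, 22 mm deep; fixed with an 84 mm clear gap (room for fingers) on a fixed steel plate 160 x 80 x 10 mm.
Not all that is in view belongs to the job. Leave any green or yellow look-alike of the part that bears thick_bar_center alone.

How it is judged:
By the outcome, as a careful person would: the job done as asked, in the order asked, and still so for the second after the job is handed in, with the robot touching nothing.
It also fails if it takes over 35 s, if anything falls off the work surface, if the arm or the gripper's body presses on something with over 40 N, if the wrist force passes 120 N, or if a joint passes its speed limit or range.

## Working session

There is one attempt and no reset: what is moved stays moved. The work goes in short steps, Python scripts to look and compute and a shell command to move; the robot and the scene stay as the last step left them, time stands still between calls to the robot, and variables do not carry over. Pictures are saved under pics/ and viewed, and the job is handed in when it is done.

```bash
ls; mkdir -p pics; python3 - <<'E'
from bench import r
import cv2
s=r.read_state();print({k:(v if not hasattr(v,'tolist') else v.tolist()) for k,v in s.items()})
for n in("side","top","wrist"):
    cv2.imwrite(f"pics/a_{n}.png",r.camera(n)[:,:,::-1]);print(n,r.camera_info(n))
E
```

```text
pics
{'time': 0.0, 'joint_positions': [1.0974073124231556, 0.33287961292874785, -0.06472697696148963, 1.4609687617591605, 0.021614696945030768, 1.3498760647643178, -0.08851313911406214], 'joint_vel': [-0.0008548775681004432, -0.0020395240444442348, 0.0006843770026617636, 0.0004505087892554023, -0.0002658385673264728, -0.0007283796167328164, 0.001228038847440759], 'joint_torque': [0.00021351293980842456, -62.32529640197754, 0.02483289164956659, -38.989455699920654, -0.061389359179884195, 0.03976498148404062, 0.00010942729431917542], 'ee_pos': [0.2721110285910728, -0.5621727413904728, 0.19313609759026867], 'eef_rot': [-0.6890799750061802, -0.1585330543058754, 0.689356261596764, -0.1575563497142098], 'ft_force': [-0.05141576063456178, -0.12921945255274395, -0.24617654851227908], 'torque': [0.024953173234956418, 0.015953898705061312, -0.015314177713143945], 'width': 0.08699476950974054}
side {'intrinsics': array([[431.79574158,   0.        , 255.76119816],
       [  0.        , 431.79574158, 189.93291931],
       [  0.        ,   0.        ,   1.        ]]), 'R': array([[-0.95833702, -0.
[... 379 characters left out ...]
4998, -0.02112644],
       [-0.99215854,  0.00990231, -0.12459282],
       [ 0.12477087,  0.02004813, -0.99198302]]), 't': array([-0.00532032,  0.41350392,  0.9734733 ])}
wrist {'intrinsics': array([[273.88048814,   0.        , 258.86068451],
       [  0.        , 273.88048814, 189.64728772],
       [  0.        ,   0.        ,   1.        ]]), 'hand_eye': array([[ 6.45180925e-04, -2.93837489e-01,  9.55855174e-01,
        -1.89209592e-01],
       [ 9.99999374e-01,  1.06355500e-03, -3.48032004e-04,
         7.78668925e-04],
       [-9.14339695e-04,  9.55854800e-01,  2.93837992e-01,
        -8.09135690e-02],
       [ 0.00000000e+00,  0.00000000e+00,  0.00000000e+00,
         1.00000000e+00]])}
```

View pics/a_top.png

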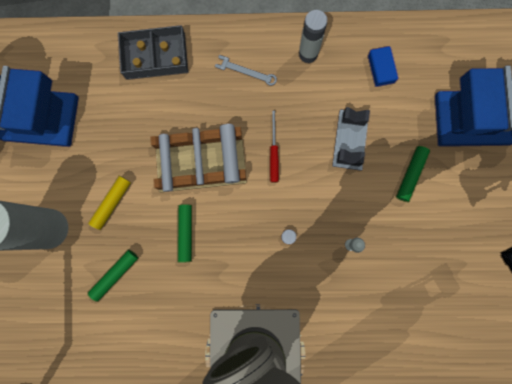

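View pics/a_side.png

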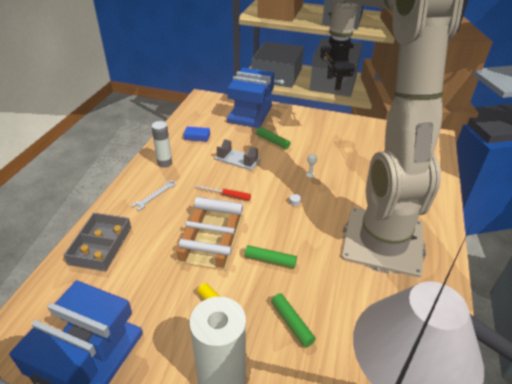

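View pics/a_wrist.png

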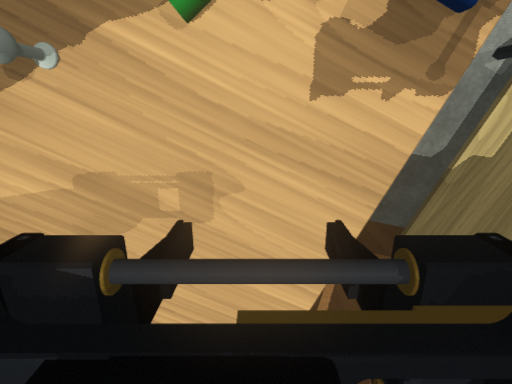

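The top view shows the rack with three bars at about (165,162), (197,155) and (229,153), and the V-blocks at (352,138). These could be taken for the thick bar:
- the three rack bars
- green bars at (184,233), (113,275) and (413,173)
- a yellow bar at (110,203)
- a grey can at (313,37)

The rightmost rack bar (229,153) looks thickest, so I'll check it in a crop.

```bash
python3 - <<'E'
import cv2,numpy as np
t=cv2.imread("pics/a_top.png");s=cv2.imread("pics/a_side.png")
a=cv2.resize(t[115:200,145:250],None,fx=4,fy=4,interpolation=cv2.INTER_CUBIC)
b=cv2.resize(t[100:178,325:378],None,fx=4,fy=4,interpolation=cv2.INTER_CUBIC)
h=np.zeros((340,640,3),np.uint8);h[:340,:420]=a;h[:312,425:637]=b;cv2.imwrite("pics/b.png",h)
c=cv2.resize(s[190:275,170:250],None,fx=4,fy=4,interpolation=cv2.INTER_CUBIC)
d=cv2.resize(s[135:175,205:270],None,fx=5,fy=5,interpolation=cv2.INTER_CUBIC)
h=np.zeros((340,660,3),np.uint8);h[:,:320]=c;h[:200,330:655]=d;cv2.imwrite("pics/b2.png",h)
E
```

```text
(no output)
```

View pics/b.png

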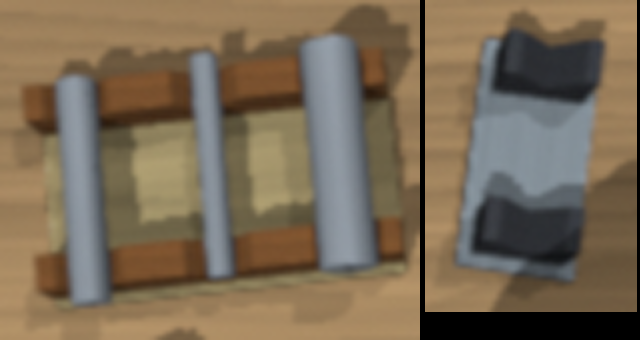

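View pics/b2.png

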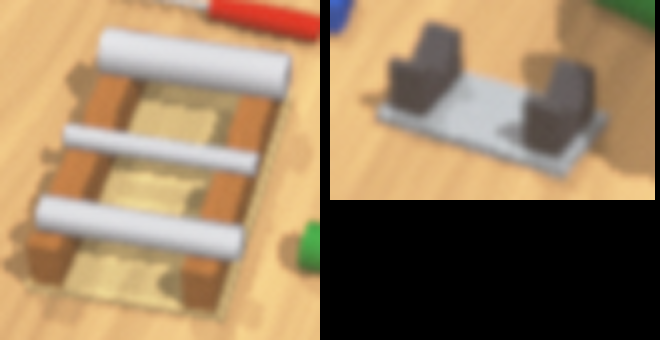

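The crop confirms it: the rightmost rack bar is clearly the thickest, with the thin bar in the middle and the medium bar on the left. The V-blocks sit at both ends of the grey plate.

```bash
cat > h.py <<'E'
import numpy as np,cv2
from bench import r
from scipy.spatial.transform import Rotation as Ro
def cam(n,s=None):
    i=r.camera_info(n);K=np.array(i["intrinsics"])
    if n=="wrist":
        T=np.eye(4);T[:3,:3]=Ro.from_quat(s["eef_rot"]).as_matrix();T[:3,3]=s["ee_pos"]
        E=np.linalg.inv(T@np.array(i["hand_eye"]));return K,E[:3,:3],E[:3,3]
    return K,np.array(i["R"]),np.array(i["t"])
def ray(c,uv,z):
    K,R,t=c;C=-R.T@t;uv=np.atleast_2d(np.array(uv,float))
    d=np.c_[uv,np.ones(len(uv))]@np.linalg.inv(K).T@R
    return C+d*((z-C[2])/d[:,2])[:,None]
def proj(c,X):
    K,R,t=c;p=(np.atleast_2d(X)@R.T+t)@K.T;return p[:,:2]/p[:,2:]
E
python3 - <<'E'
from h import *
im=cv2.imread("pics/a_top.png");c=cam("top");print("C",-c[1].T@c[2])
hsv=cv2.cvtColor(im,cv2.COLOR_BGR2HSV)
m=((hsv[...,0]>90)&(hsv[...,0]<135)&(hsv[...,1]>20)&(hsv[...,2]>100)).astype(np.uint8)
n,l,st,ce=cv2.connectedComponentsWithStats(m)
for k in range(1,n):
    x,y,w,h,a=st[k]
    if a>100 and 150<x<380 and 95<y<200:
        pts=np.argwhere(l==k)[:,::-1]
        zz=.06 if x<250 else .01
        P=ray(c,pts,zz)[:,:2].astype(np.float32)
        (cx,cy),sz,ang=cv2.minAreaRect(P);print(st[k],ce[k],(cx,cy),sz,ang)
        q=P-P.mean(0);v=np.linalg.svd(q,full_matrices=0)[2][0];print(" pca deg",np.degrees(np.arctan2(v[1],v[0])))
# dark blocks
d=((hsv[...,2]<75)).astype(np.uint8);d[:,:325]=0;d[:,378:]=0;d[:100]=0;d[178:]=0
n,l,st,ce=cv2.connectedComponentsWithStats(d)
for k in range(1,n):
    if st[k][4]>60: print("dark",st[k],ce[k],ray(c,ce[k],.045))
print("plate cnrs",ray(c,[(340,110),(334.5,165.5),(361.5,169.5),(370,112)],.01))
E
```

```text
C [ 0.28876136 -0.02892995  1.0170762 ]
[333 110  34  58 836] [349.05980861 138.32655502] (0.5676138401031494, -0.2648859918117523) (0.07669524103403091, 0.1571618765592575) 80.74344635009766
 pca deg 160.18103
[221 124  17  58 697] [229.00860832 152.95408895] (0.5222064256668091, 0.062239762395620346) (0.15251386165618896, 0.03226287662982941) 5.231833457946777
 pca deg -174.44864
[193 129  10  55 273] [197.64102564 155.84981685] (0.5146940350532532, 0.14393100142478943) (0.14493785798549652, 0.013673849403858185) 5.08135986328125
 pca deg -174.67741
[160 135  11  56 429] [165.12587413 162.07459207] (0.4986787438392639, 0.22814330458641052) (0.1474689245223999, 0.020898446440696716) 5.724399566650391
 pca deg -174.67667
dark [342 108  27  18 367] [355.02724796 116.53950954] [[ 0.61935851 -0.27146688  0.045     ]]
dark [337 149  28  18 366] [350.48087432 157.71311475] [[ 0.50803297 -0.25521433  0.045     ]]
plate cnrs [[ 0.65051949 -0.23972764  0.01      ]
 [ 0.49494283 -0.21950101  0.01      ]
 [ 0.48310494 -0.29171618  0.01      ]
 [ 0.64358354 -0.32167397  0.01      ]]
```

```bash
cat >> h.py <<'E'
def go(tgt,barang=None,s=None):
    s=s or r.read_state();M=Ro.from_quat(s["eef_rot"]).as_matrix();p=np.array(s["ee_pos"])
    print("t%.2f"%s["time"],"p",p.round(4),"tx",M[:,0].round(3),"ty",M[:,1].round(3),"tz",M[:,2].round(3),"w%.4f"%s["width"],"F",np.round(s["ft_force"],1),"q",np.round(s["joint_positions"],2))
    print("slide cm",(M.T@(np.array(tgt)-p)*100).round(2))
    if barang is not None:
        a=np.degrees(np.arctan2(M[1,1],M[0,1]));e=(barang+90-a+90)%180-90
        print("yaw need",round(e,2),"roll =",round(-e,2),"(tool x down)")
E
python3 -c "
from h import *
go([.522,.062,.19],5.4)"
```

```text
t0.15 p [ 0.2722 -0.5623  0.1933] tx [-0.     0.001 -1.   ] ty [ 0.436 -0.9   -0.001] tz [-0.9   -0.436  0.   ] w0.0871 F [0.9 0.7 0.1] q [ 1.1   0.33 -0.06  1.46  0.02  1.35 -0.09]
slide cm [  0.38 -45.31 -49.69]
yaw need -20.43 roll = 20.43 (tool x down)
```

```bash
python3 -m jog '[{"slide":[0,-2.6,-2.8],"roll":4},{"slide":[0,-5.3,-5.8],"roll":8},{"slide":[0,-8,-8.7],"roll":12},{"slide":[0,-10.7,-11.7],"roll":16},{"slide":[0,-13.4,-14.7],"roll":20}]' 0; python3 -c "
from h import *
go([.522,.062,.19],5.4)"
```

```text
time: 0.57
ee_pos: [0.3463, -0.3757, 0.1933]
eef_rot: [-0.706, -0.035, 0.707, -0.034]
ft_force: [1.1, -0.5, 0.2]
width: 0.0869
t0.57 p [ 0.3463 -0.3757  0.1933] tx [-0.001  0.001 -1.   ] ty [ 0.098 -0.995 -0.001] tz [-0.995 -0.098  0.001] w0.0869 F [ 1.1 -0.5  0.2] q [ 0.89  0.09 -0.16  1.75  0.01  1.3  -0.75]
slide cm [  0.36 -41.84 -21.77]
yaw need -0.22 roll = 0.22 (tool x down)
```

```bash
python3 -m jog '[{"slide":[0,-3.6,-1.8],"roll":0},{"slide":[0,-7.2,-3.7],"roll":0},{"slide":[0,-10.8,-5.6],"roll":0},{"slide":[0,-14.4,-7.5],"roll":0},{"slide":[0,-18,-9.4],"roll":0}]' 0; python3 -c "
from h import *
go([.522,.062,.19],5.4)"
```

```text
time: 0.98
ee_pos: [0.4224, -0.1854, 0.1934]
eef_rot: [-0.706, -0.035, 0.707, -0.034]
ft_force: [0.9, -0.5, 0.7]
width: 0.0867
t0.98 p [ 0.4224 -0.1854  0.1934] tx [-0.001  0.001 -1.   ] ty [ 0.098 -0.995 -0.001] tz [-0.995 -0.098  0.001] w0.0867 F [ 0.9 -0.5  0.7] q [ 0.68 -0.01 -0.36  1.86 -0.    1.3  -1.15]
slide cm [  0.35 -23.65 -12.33]
yaw need -0.21 roll = 0.21 (tool x down)
```

```bash
python3 -m jog '[{"slide":[0,-3.6,-1.8],"roll":0},{"slide":[0,-7.2,-3.7],"roll":0},{"slide":[0,-10.8,-5.6],"roll":0},{"slide":[0,-14.4,-7.5],"roll":0},{"slide":[0,-18,-9.4],"roll":0}]' 0; python3 -m jog '[{"slide":[0,-2,-1],"roll":0},{"slide":[0,-4,-2],"roll":0},{"slide":[0,-4.6,-2.4],"roll":0},{"slide":[0,-4.6,-2.4],"roll":0}]' 0; python3 - <<'E'
from h import *
go([.522,.062,.19],5.4)
s=r.read_state();im=r.camera("wrist")[:,:,::-1].copy();cv2.imwrite("pics/c_w.png",im)
c=cam("wrist",s);print(proj(c,[[.522,.062,.057]]))
E
```

```text
time: 1.4
ee_pos: [0.4985, 0.0047, 0.1936]
eef_rot: [-0.706, -0.035, 0.706, -0.034]
ft_force: [0.7, -0.7, -0.5]
width: 0.0869
time: 1.73
ee_pos: [0.518, 0.0548, 0.1933]
eef_rot: [-0.706, -0.036, 0.707, -0.035]
ft_force: [-0.2, 0.1, -0.7]
width: 0.0874
t1.73 p [0.518  0.0548 0.1933] tx [-0.001  0.001 -1.   ] ty [ 0.101 -0.995 -0.001] tz [-0.995 -0.101  0.001] w0.0874 F [-0.2  0.1 -0.7] q [ 0.37  0.15 -0.61  1.71  0.09  1.31 -1.73]
slide cm [ 0.33 -0.68 -0.47]
yaw need -0.38 roll = 0.38 (tool x down)
[[252.90556292 171.00498567]]
```

View pics/c_w.png

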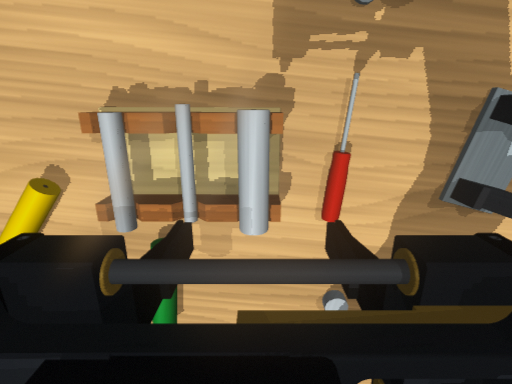

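The wrist view shows the thick bar upright at (254,170). The thin and medium bars are to its left, and nothing blocks the fingers.

```bash
python3 - <<'E'
from h import *
s=r.read_state();im=cv2.imread("pics/c_w.png");c=cam("wrist",s);print("C",-c[1].T@c[2])
hsv=cv2.cvtColor(im,cv2.COLOR_BGR2HSV)
m=((hsv[...,0]>85)&(hsv[...,0]<135)&(hsv[...,1]>8)&(hsv[...,2]>100)).astype(np.uint8);m[:95]=0;m[240:]=0;m[:,:70]=0;m[:,290:]=0
n,l,st,ce=cv2.connectedComponentsWithStats(m)
for k in range(1,n):
    if st[k][4]<300: continue
    pts=np.argwhere(l==k)[:,::-1]
    (cx,cy),sz,ang=cv2.minAreaRect(ray(c,pts,.06)[:,:2].astype(np.float32));print(st[k],ce[k],cx,cy,sz,ang)
    # axis line: mid column of rows, at z .057
    ys=[];
    for y in range(st[k][1]+8,st[k][1]+st[k][3]-12,4):
        xs=np.where(l[y]==k)[0];ys.append(((xs[0]+xs[-1])/2,y))
    P=ray(c,ys,.057);f=np.polyfit(P[:,0],P[:,1],1);print(" axis slope deg",np.degrees(np.arctan(f[0])),"y at .522",np.polyval(f,.522))
    # ends: far top edge z ; near
    x0=np.median([p[0] for p in ys[:3]]);x1=np.median([p[0] for p in ys[-3:]])
    print(" far@.076",ray(c,(x0,st[k][1]),.07)[0],"near@.057",ray(c,(x1,st[k][1]+st[k][3]-1),.057)[0])
go([.522,.062,.19],5.4)
E
```

```text
C [0.59890719 0.05997821 0.38235813]
[ 239  111   30  124 3082] [253.39000649 173.76768332] 0.5154920220375061 0.0591706857085228 (0.1536160111427307, 0.03428085893392563) 4.833132266998291
 axis slope deg 3.4285679236543105 y at .522 0.059462127704970946
 far@.076 [0.59232144 0.06291478 0.07      ] near@.057 [0.43753796 0.05267783 0.057     ]
[ 98 113  21  51 652] [108.41257669 134.00920245] 0.5443664193153381 0.22886784374713898 (0.05766209214925766, 0.019446196034550667) 5.6754913330078125
 axis slope deg 3.304612942331949 y at .522 0.2309575040326564
 far@.076 [0.57397405 0.22518128 0.07      ] near@.057 [0.51433275 0.23331733 0.057     ]
[178 120  16 102 909] [185.58635864 169.10671067] 0.511548638343811 0.14006415009498596 (0.12529048323631287, 0.012955840677022934) 5.267487049102783
 axis slope deg 4.512125403919551 y at .522 0.14217220013827528
 far@.076 [0.57474641 0.14241389 0.07      ] near@.057 [0.44759863 0.13714472 0.057     ]
t1.78 p [0.5178 0.0529 0.1932] tx [-0.001  0.    -1.   ] ty [ 0.099 -0.995 -0.   ] tz [-0.995 -0.099  0.001] w0.0872 F [ 0.4 -1.1 -0.2] q [ 0.37  0.15 -0.61  1.71  0.09  1.31 -1.73]
slide cm [ 0.32 -0.86 -0.51]
yaw need -0.26 roll = 0.26 (tool x down)
```

```bash
python3 -m jog '[{"slide":[2,-0.8,-0.3],"roll":0.3},{"slide":[4.5,-0.8,-0.3],"roll":0.3},{"slide":[6,-0.8,-0.3],"roll":0.3},{"slide":[6,-0.8,-0.3],"roll":0.3}]' 0; python3 - <<'E'
from h import *
go([.5195,.0615,.038],5.1)
s=r.read_state();im=r.camera("wrist")[:,:,::-1].copy();cv2.imwrite("pics/d_w.png",im)
c=cam("wrist",s);print(proj(c,[[.5195,.0615,.057]]))
go([.5195,.0615,.038],5.1)
E
```

```text
time: 2.12
ee_pos: [0.5177, 0.0587, 0.1301]
eef_rot: [-0.704, -0.032, 0.709, -0.032]
ft_force: [0.2, 0.2, -0.1]
width: 0.0871
t2.12 p [0.5177 0.0587 0.1301] tx [-0.006 -0.001 -1.   ] ty [ 0.091 -0.996  0.   ] tz [-0.996 -0.091  0.006] w0.0871 F [ 0.2  0.2 -0.1] q [ 0.35  0.21 -0.61  1.79  0.13  1.19 -1.78]
slide cm [ 9.21 -0.27 -0.27]
yaw need -0.12 roll = 0.12 (tool x down)
[[255.50472313 187.69184943]]
t2.17 p [0.5187 0.0591 0.1321] tx [-0.004 -0.001 -1.   ] ty [ 0.091 -0.996  0.   ] tz [-0.996 -0.091  0.004] w0.0870 F [ 0.3 -0.2 -0.4] q [ 0.35  0.21 -0.61  1.78  0.13  1.19 -1.78]
slide cm [ 9.41 -0.23 -0.14]
yaw need -0.13 roll = 0.13 (tool x down)
```

View pics/d_w.png

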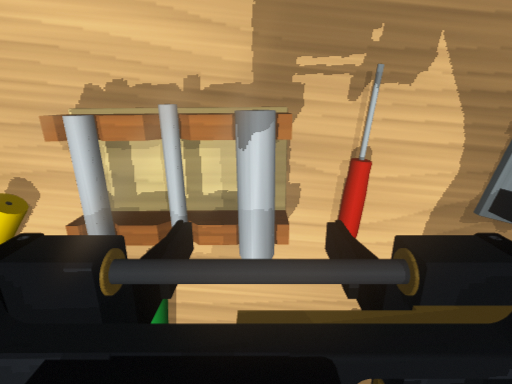

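The bar sits at column 256, midway between the fingers (about 259), with clearance to the thin bar.

```bash
python3 -m jog '[{"slide":[2,-0.15,-0.2],"roll":0},{"slide":[5,-0.2,-0.2],"roll":0},{"slide":[8,-0.2,-0.2],"roll":0},{"slide":[9.3,-0.2,-0.2],"roll":0},{"slide":[9.3,-0.2,-0.2],"roll":0}]' 0; python3 - <<'E'
from h import *
go([.5195,.0615,.038],5.1)
s=r.read_state();im=r.camera("wrist")[:,:,::-1].copy();cv2.imwrite("pics/e_w.png",im)
E
```

```text
time: 2.58
ee_pos: [0.5187, 0.06, 0.0375]
eef_rot: [-0.704, -0.032, 0.709, -0.032]
ft_force: [-0.9, 0.1, 1.1]
width: 0.0868
t2.58 p [0.5187 0.06   0.0375] tx [-0.008 -0.001 -1.   ] ty [ 0.09  -0.996  0.   ] tz [-0.996 -0.09   0.008] w0.0868 F [-0.9  0.1  1.1] q [ 0.32  0.32 -0.59  1.87  0.21  1.02 -1.85]
slide cm [-0.05 -0.14 -0.09]
yaw need -0.06 roll = 0.06 (tool x down)
```

View pics/e_w.png

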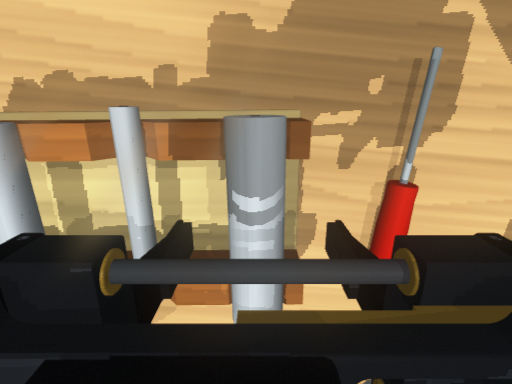

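The fingers straddle the thick bar at column 257. I'll close on it now.

```bash
python3 -m jog '[{"slide":[0,0,0],"roll":0},{"slide":[0,0,0],"roll":0},{"slide":[0,0,0],"roll":0},{"slide":[0,0,0],"roll":0},{"slide":[0,0,0],"roll":0}]' 1 15; python3 -m jog '[{"slide":[0,0,0],"roll":0},{"slide":[0,0,0],"roll":0},{"slide":[0,0,0],"roll":0}]' 1 40;
```

```text
time: 3.05
ee_pos: [0.5204, 0.0605, 0.0401]
eef_rot: [-0.705, -0.032, 0.708, -0.032]
ft_force: [-0.5, 0.2, -0.3]
width: 0.0619
time: 3.3
ee_pos: [0.5205, 0.0605, 0.0402]
eef_rot: [-0.705, -0.032, 0.708, -0.032]
ft_force: [-0.3, -0.2, 0.1]
width: 0.0419
```

```bash
python3 -m jog '[{"slide":[0,0,0],"roll":0},{"slide":[0,0,0],"roll":0},{"slide":[0,0,0],"roll":0},{"slide":[0,0,0],"roll":0}]' 1 45;
```

```text
time: 3.63
ee_pos: [0.5206, 0.062, 0.0414]
eef_rot: [-0.705, -0.032, 0.708, -0.032]
ft_force: [-5.8, 2.4, 13.6]
width: 0.0224
```

The opening reads 22 mm, but the bar is 38 mm thick, so something is off. I'll look before moving.

```bash
python3 - <<'E'
from h import *
go([.5195,.0615,.038],5.1)
a=r.camera("wrist")[:,:,::-1];cv2.imwrite("pics/f_w.png",a)
b=r.camera("side")[:,:,::-1][130:290,130:290];cv2.imwrite("pics/f_s.png",cv2.resize(b,None,fx=3.5,fy=3.5,interpolation=cv2.INTER_CUBIC))
go([.5195,.0615,.038],5.1)
E
```

```text
t3.63 p [0.5206 0.062  0.0414] tx [-0.004  0.    -1.   ] ty [ 0.091 -0.996 -0.001] tz [-0.996 -0.091  0.004] w0.0224 F [-5.8  2.4 13.6] q [ 0.32  0.32 -0.6   1.87  0.21  1.02 -1.84]
slide cm [0.34 0.04 0.12]
yaw need -0.14 roll = 0.14 (tool x down)
t3.73 p [0.5206 0.062  0.0415] tx [-0.004  0.    -1.   ] ty [ 0.091 -0.996 -0.001] tz [-0.996 -0.091  0.004] w0.0226 F [-5.1  2.6 13.8] q [ 0.32  0.32 -0.6   1.87  0.21  1.02 -1.84]
slide cm [0.35 0.04 0.12]
yaw need -0.14 roll = 0.14 (tool x down)
```

View pics/f_w.png

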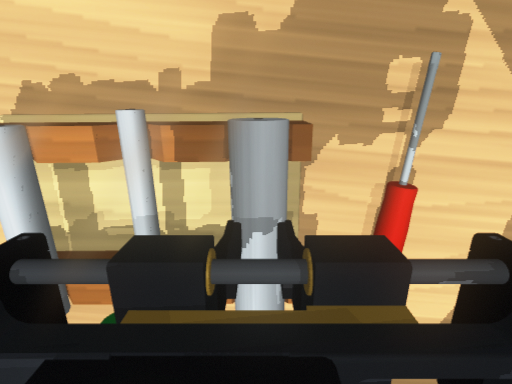

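View pics/f_s.png

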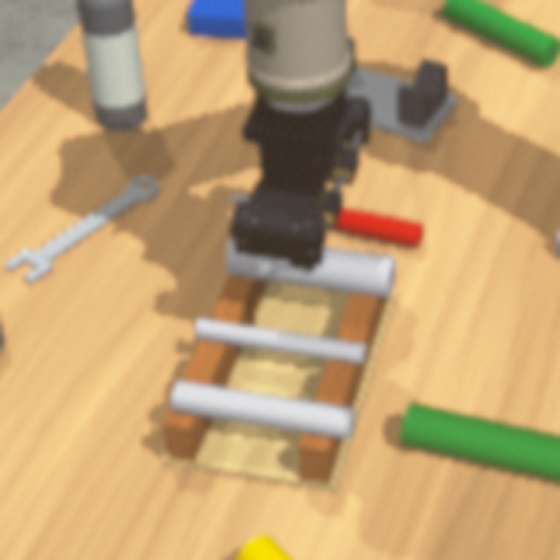

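```bash
python3 - <<'E'
from h import *
i=r.camera_info("wrist");E=np.linalg.inv(np.array(i["hand_eye"]));K=np.array(i["intrinsics"])
for x in(0,-.019,-.038,-.05,-.07):
  for y in (-.0113,-.019,-.0435):
    q=K@(E[:3,:3]@[x,y,0]+E[:3,3]);print(x,y,(q[:2]/q[2]).round(1))
a=cv2.imread("pics/f_w.png")[150:384,150:370];cv2.imwrite("pics/f2.png",cv2.resize(a,None,fx=2.5,fy=2.5))
E
```

```text
0 -0.0113 [242.7 219. ]
0 -0.019 [232.4 219. ]
0 -0.0435 [199.7 219. ]
-0.019 -0.0113 [241.1 230.1]
-0.019 -0.019 [229.8 230.1]
-0.019 -0.0435 [193.9 230. ]
-0.038 -0.0113 [239.2 243.5]
-0.038 -0.019 [226.7 243.5]
-0.038 -0.0435 [186.9 243.5]
-0.05 -0.0113 [237.8 253.6]
-0.05 -0.019 [224.3 253.6]
-0.05 -0.0435 [181.6 253.6]
-0.07 -0.0113 [234.8 274.2]
-0.07 -0.019 [219.5 274.2]
-0.07 -0.0435 [170.8 274.1]
```

View pics/f2.png

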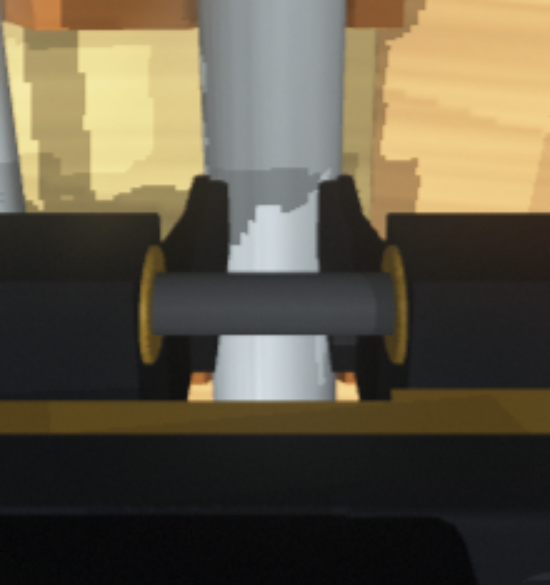

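```bash
python3 - <<'E'
from h import *
s=r.read_state();M=Ro.from_quat(s["eef_rot"]).as_matrix();p=np.array(s["ee_pos"])
im=r.camera("side")[:,:,::-1].copy();c=cam("side")
big=cv2.resize(im[150:250,160:270],None,fx=6,fy=6,interpolation=cv2.INTER_CUBIC)
def dot(X,col):
    q=(proj(c,X)[0]-[160,150])*6+3;cv2.circle(big,tuple(int(v) for v in q),3,col,-1)
dot(p,(0,0,255));dot(p-.019*M[:,0],(0,255,0));dot(p-.07*M[:,0],(255,0,0))
u=np.array([np.cos(.09),np.sin(.09),0])
for k in(-.075,.075):dot(np.array([.5195,.0615,.057])+k*u,(0,255,255))
for k in(-.075,.075):dot(np.array([.5195,.0615,.076])+k*u,(255,0,255))
cv2.imwrite("pics/g.png",big)
w=cv2.imread("pics/f_w.png");hsv=cv2.cvtColor(w,cv2.COLOR_BGR2HSV)
c=cam("wrist",s)
for row in(130,160,180,200):
    print(row,[int(v) for v in w[row,222:296:1].sum(1)//3][:14],[int(v) for v in w[row,282:296].sum(1)//3])
    for z in(.057,.03): print(z,proj(c,ray(c,(259,row),z)+np.array([[0,.019,0],[0,-.019,0]]))[:,0])
E
```

```text
130 [101, 100, 91, 87, 87, 90, 99, 107, 112, 117, 118, 120, 126, 127] [143, 141, 138, 136, 131, 120, 101, 80, 75, 74, 79, 85, 85, 85]
0.057 [228.4443694  289.37862561]
0.03 [232.57178024 285.29570057]
160 [103, 103, 103, 94, 94, 97, 95, 98, 103, 111, 117, 119, 119, 125] [142, 138, 136, 133, 124, 108, 93, 79, 74, 80, 89, 91, 91, 91]
0.057 [229.42364302 288.41048501]
0.03 [233.41845327 284.45736252]
180 [189, 190, 189, 189, 190, 190, 191, 178, 150, 148, 131, 117, 119, 122] [140, 137, 134, 129, 119, 128, 141, 144, 144, 145, 144, 146, 144, 144]
0.057 [230.0763908  287.76495836]
0.03 [233.98282622 283.89839585]
200 [187, 187, 188, 187, 187, 187, 187, 187, 168, 146, 120, 113, 117, 117] [138, 135, 131, 123, 118, 133, 140, 140, 141, 141, 141, 141, 141, 141]
0.057 [230.72905757 287.11935202]
0.03 [234.54713857 283.33936945]
```

View pics/g.png

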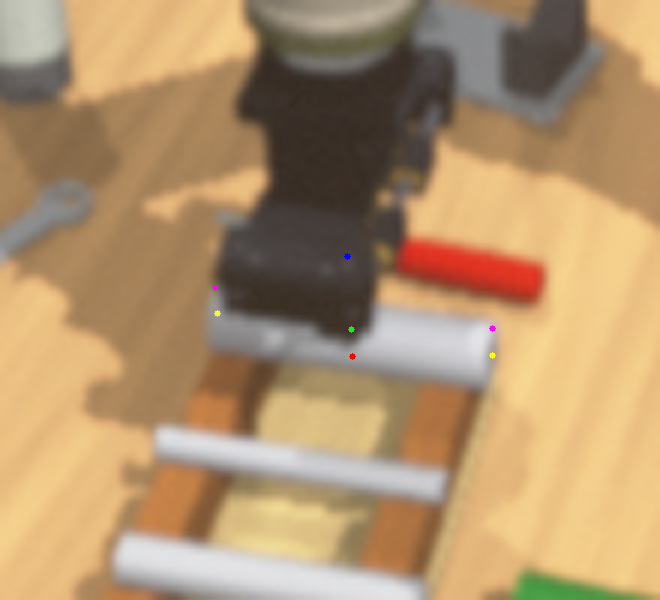

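The bar has not moved: its edges in the wrist view match a height of 57 mm. The fingertips appear to pinch the upper part of the bar, and the +13 N upward force fits that. I'll open and check where the tips really are.

```bash
python3 -m jog '[{"slide":[0,0,0],"roll":0},{"slide":[0,0,0],"roll":0},{"slide":[0,0,0],"roll":0},{"slide":[0,0,0],"roll":0},{"slide":[0,0,0],"roll":0}]' 0 20;python3 -m jog '[{"slide":[0,0,0],"roll":0},{"slide":[0,0,0],"roll":0},{"slide":[0,0,0],"roll":0},{"slide":[0,0,0],"roll":0}]' 0 20; python3 - <<'E'
from h import *
s=r.read_state();M=Ro.from_quat(s["eef_rot"]).as_matrix();p=np.array(s["ee_pos"])
go([.5195,.0615,.038],5.1)
im=r.camera("side")[:,:,::-1].copy();c=cam("side")
big=cv2.resize(im[150:250,160:270],None,fx=6,fy=6,interpolation=cv2.INTER_CUBIC)
def dot(X,col):
    q=(proj(c,X)[0]-[160,150])*6+3;cv2.circle(big,tuple(int(v) for v in q),3,col,-1)
for y in(-.0435,.0435,-.0585):
  for x in(0,-.019,-.038): dot(p+M@[x,y,0],(0,0,255) if x==0 else (0,255,0))
cv2.imwrite("pics/g2.png",big)
cv2.imwrite("pics/g2w.png",r.camera("wrist")[:,:,::-1])
E
```

```text
time: 4.2
ee_pos: [0.5205, 0.0619, 0.0412]
eef_rot: [-0.705, -0.032, 0.708, -0.032]
ft_force: [-0.1, -0.7, -0.1]
width: 0.0483
time: 4.53
ee_pos: [0.5205, 0.0619, 0.0412]
eef_rot: [-0.705, -0.032, 0.708, -0.032]
ft_force: [-0.2, 0.1, -0.1]
width: 0.0749
t4.53 p [0.5205 0.0619 0.0412] tx [-0.004  0.    -1.   ] ty [ 0.091 -0.996 -0.001] tz [-0.996 -0.091  0.004] w0.0749 F [-0.2  0.1 -0.1] q [ 0.32  0.32 -0.6   1.87  0.21  1.02 -1.84]
slide cm [0.32 0.03 0.1 ]
yaw need -0.14 roll = 0.14 (tool x down)
```

View pics/g2.png

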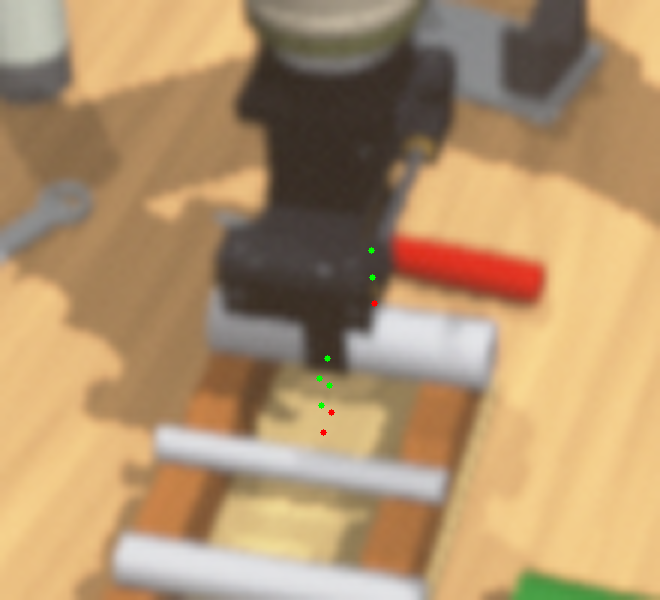

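View pics/g2w.png

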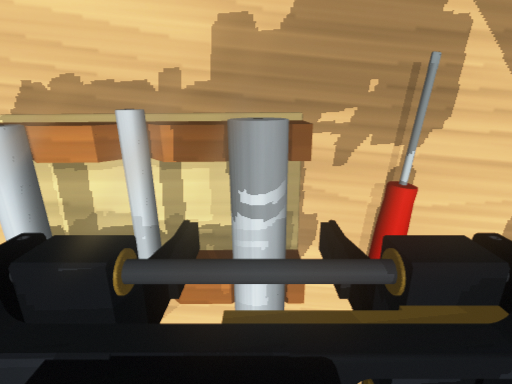

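```bash
python3 - <<'E'
from h import *
s=r.read_state();M=Ro.from_quat(s["eef_rot"]).as_matrix();p=np.array(s["ee_pos"]);c=cam("side");cw=cam("wrist",s)
print(s["width"])
for x in(-.02,-.03,-.045,-.07,-.09):
  print(x,"near body edge",((proj(c,[p+M@[x,-.08,z] for z in(-.0375,.0375)]+[]) -[160,150])*6+3).round(0).tolist(),
   "tip side",((proj(c,[p+M@[x,-.037,z] for z in(-.0095,.0095)])-[160,150])*6+3).round(0).tolist(),"wrist tip",proj(cw,[p+M@[x,-.037,-.0095]]).round(0).tolist(),"wrist carriage",proj(cw,[p+M@[x,-.045,-.0375]]).round(0).tolist())
E
```

```text
0.08182198467392415
-0.02 near body edge [[238.0, 422.0], [382.0, 444.0]] tip side [[315.0, 373.0], [351.0, 378.0]] wrist tip [[202.0, 218.0]] wrist carriage [[187.0, 177.0]]
-0.03 near body edge [[237.0, 407.0], [382.0, 430.0]] tip side [[314.0, 359.0], [350.0, 364.0]] wrist tip [[199.0, 224.0]] wrist carriage [[183.0, 181.0]]
-0.045 near body edge [[235.0, 386.0], [381.0, 408.0]] tip side [[313.0, 337.0], [349.0, 342.0]] wrist tip [[194.0, 235.0]] wrist carriage [[176.0, 188.0]]
-0.07 near body edge [[231.0, 349.0], [379.0, 371.0]] tip side [[310.0, 300.0], [347.0, 306.0]] wrist tip [[182.0, 257.0]] wrist carriage [[160.0, 204.0]]
-0.09 near body edge [[229.0, 319.0], [377.0, 341.0]] tip side [[308.0, 270.0], [345.0, 276.0]] wrist tip [[170.0, 283.0]] wrist carriage [[142.0, 222.0]]
```

The side view (tip row 370, expected about 407) and the wrist view (tip row 222) agree: the true fingertips are about 25 mm behind the reported TCP. The grasp point is therefore about 44 mm behind it, so I'll go 2.7 cm lower and check the force.

```bash
python3 -m jog '[{"slide":[0.5,0,0.1],"roll":0},{"slide":[1.2,0,0.1],"roll":0},{"slide":[1.5,0,0.1],"roll":0}]' 0;python3 -m jog '[{"slide":[0.6,0,0],"roll":0},{"slide":[1.2,0,0],"roll":0},{"slide":[1.2,0,0],"roll":0}]' 0; python3 - <<'E'
from h import *
s=r.read_state();M=Ro.from_quat(s["eef_rot"]).as_matrix();p=np.array(s["ee_pos"])
go([.5195,.0615,.013],5.1)
im=r.camera("side")[:,:,::-1].copy();c=cam("side")
big=cv2.resize(im[150:250,160:270],None,fx=6,fy=6,interpolation=cv2.INTER_CUBIC)
cv2.imwrite("pics/h.png",big)
E
```

```text
time: 4.88
ee_pos: [0.5188, 0.0616, 0.025]
eef_rot: [-0.705, -0.032, 0.708, -0.032]
ft_force: [-0.4, 0.7, -1.5]
width: 0.0864
time: 5.13
ee_pos: [0.5177, 0.0615, 0.0114]
eef_rot: [-0.704, -0.032, 0.709, -0.032]
ft_force: [-0.3, -0.2, -0.4]
width: 0.0869
t5.13 p [0.5177 0.0615 0.0114] tx [-0.007  0.    -1.   ] ty [ 0.091 -0.996 -0.001] tz [-0.996 -0.091  0.007] w0.0869 F [-0.3 -0.2 -0.4] q [ 0.3   0.36 -0.58  1.89  0.24  0.96 -1.87]
slide cm [-0.17  0.02 -0.18]
yaw need -0.13 roll = 0.13 (tool x down)
```

View pics/h.png

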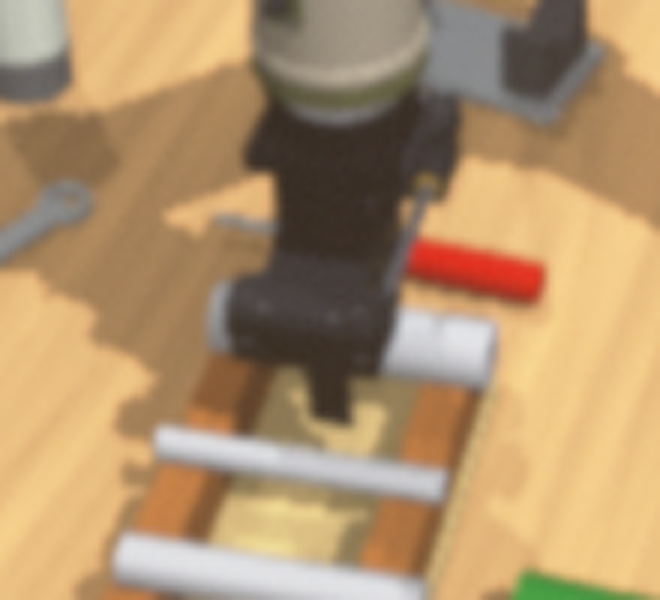

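The side view shows the near fingertip at about (330,420), well below the bar's mid-height, with no contact force. Closing again.

```bash
python3 -m jog '[{"slide":[0,0,-0.1],"roll":0},{"slide":[0,0,-0.1],"roll":0},{"slide":[0,0,-0.1],"roll":0},{"slide":[0,0,-0.1],"roll":0},{"slide":[0,0,-0.1],"roll":0}]' 1 15; python3 -m jog '[{"slide":[0,0,0],"roll":0},{"slide":[0,0,0],"roll":0},{"slide":[0,0,0],"roll":0},{"slide":[0,0,0],"roll":0}]' 1 40;python3 -m jog '[{"slide":[0,0,0],"roll":0},{"slide":[0,0,0],"roll":0},{"slide":[0,0,0],"roll":0}]' 1 45;
```

```text
time: 5.6
ee_pos: [0.5192, 0.0617, 0.0123]
eef_rot: [-0.704, -0.032, 0.709, -0.032]
ft_force: [0.3, -0.2, -0.1]
width: 0.0615
time: 5.93
ee_pos: [0.5192, 0.062, 0.0123]
eef_rot: [-0.704, -0.033, 0.709, -0.032]
ft_force: [-0.3, -0.3, 0.2]
width: 0.037
time: 6.18
ee_pos: [0.5192, 0.062, 0.0123]
eef_rot: [-0.704, -0.033, 0.709, -0.032]
ft_force: [-0.0, 0.6, -0.2]
width: 0.037
```

It holds at 37 mm, which fits the bar. Lifting.

```bash
python3 -m jog '[{"slide":[-0.7,0,0],"roll":0},{"slide":[-2,0,0],"roll":0},{"slide":[-4,0,0],"roll":0},{"slide":[-6.5,0,0],"roll":0},{"slide":[-9,0,0],"roll":0}]' 1 45; python3 -m jog '[{"slide":[-1.2,0,0],"roll":0},{"slide":[-1.6,0,0],"roll":0},{"slide":[-1.6,0,0],"roll":0}]' 1 ; python3 - <<'E'
from h import *
go([.5645,-.2645,.115],-8.8)
s=r.read_state();cv2.imwrite("pics/i_w.png",r.camera("wrist")[:,:,::-1])
cv2.imwrite("pics/i_s.png",cv2.resize(r.camera("side")[100:290,130:330,::-1],None,fx=3,fy=3))
E
```

```text
time: 6.6
ee_pos: [0.519, 0.062, 0.1037]
eef_rot: [-0.704, -0.033, 0.709, -0.032]
ft_force: [1.0, 0.5, -6.2]
width: 0.0371
time: 6.85
ee_pos: [0.5195, 0.062, 0.121]
eef_rot: [-0.704, -0.033, 0.708, -0.032]
ft_force: [0.9, 0.1, -6.0]
width: 0.0372
t6.85 p [0.5195 0.062  0.121 ] tx [-0.006  0.    -1.   ] ty [ 0.092 -0.996 -0.001] tz [-0.996 -0.092  0.006] w0.0372 F [ 0.9  0.1 -6. ] q [ 0.35  0.22 -0.62  1.79  0.14  1.18 -1.79]
slide cm [ 0.56 32.93 -1.48]
yaw need -14.06 roll = 14.06 (tool x down)
```

View pics/i_w.png

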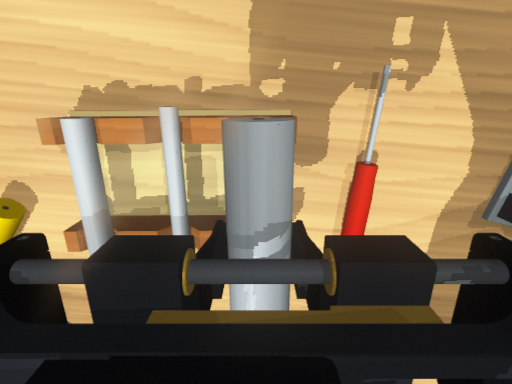

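View pics/i_s.png

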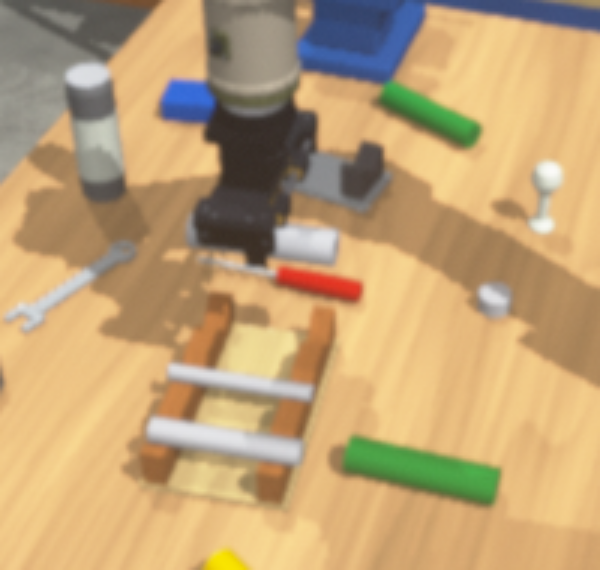

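Held level, about 6 N of weight, and the other two bars are undisturbed. Now traversing towards the V-blocks.

```bash
python3 -m jog '[{"slide":[0,2,-0.1],"roll":2},{"slide":[0,5,-0.2],"roll":5},{"slide":[0,8.5,-0.4],"roll":8},{"slide":[0,12,-0.5],"roll":11},{"slide":[0,15.5,-0.7],"roll":14}]' 1 45; python3 -m jog '[{"slide":[0,1.8,0.3],"roll":0},{"slide":[0,3.2,0.5],"roll":0},{"slide":[0,4,0.6],"roll":0},{"slide":[0,4,0.6],"roll":0},{"slide":[0,4,0.6],"roll":0}]' 1 ; python3 - <<'E'
from h import *
s=r.read_state();im=r.camera("wrist")[:,:,::-1].copy();cv2.imwrite("pics/j_w.png",im)
go([.5645,-.2645,.121],-8.8,s);go([.5645,-.2645,.121],-8.8)
import json;json.dump({k:list(map(float,s[k])) for k in("ee_pos","eef_rot")},open("j.json","w"))
E
```

```text
time: 7.37
ee_pos: [0.5385, -0.0936, 0.1171]
eef_rot: [-0.701, 0.055, 0.709, 0.055]
ft_force: [0.7, -0.1, -5.8]
width: 0.037
time: 7.78
ee_pos: [0.5261, -0.1314, 0.1166]
eef_rot: [-0.701, 0.054, 0.709, 0.055]
ft_force: [1.0, 0.6, -6.2]
width: 0.0367
t7.78 p [ 0.5261 -0.1314  0.1166] tx [-0.013  0.002 -1.   ] ty [-0.154 -0.988  0.   ] tz [-0.988  0.154  0.013] w0.0367 F [ 1.   0.6 -6.2] q [ 0.56  0.25 -0.46  1.75  0.12  1.18 -1.66]
slide cm [-0.51 12.56 -5.84]
yaw need 0.06 roll = -0.06 (tool x down)
t7.83 p [ 0.5264 -0.1307  0.1168] tx [-0.012  0.002 -1.   ] ty [-0.153 -0.988  0.   ] tz [-0.988  0.153  0.012] w0.0367 F [ 0.7 -0.1 -6.3] q [ 0.56  0.25 -0.46  1.75  0.12  1.18 -1.66]
slide cm [-0.48 12.64 -5.8 ]
yaw need -0.01 roll = 0.01 (tool x down)
```

View pics/j_w.png

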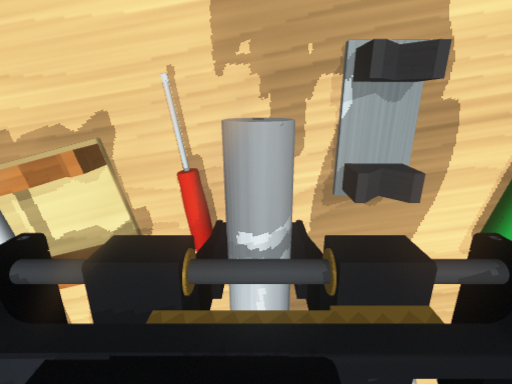

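The wrist view shows the plate with a far block at about (405,60) and a near block at (383,182). The bar is in the jaws at column 258. I'll zoom in on the blocks for their corners.

```bash
python3 - <<'E'
import cv2,numpy as np
im=cv2.imread("pics/j_w.png")[25:215,325:465]
im=np.clip(im.astype(float)*1.6,0,255).astype(np.uint8)
b=cv2.resize(im,(560,760)[:2],interpolation=cv2.INTER_CUBIC)
top=cv2.resize(im[0:70],None,fx=5.5,fy=5.5,interpolation=cv2.INTER_CUBIC)[:290];bot=cv2.resize(im[125:190],None,fx=5.5,fy=5.5,interpolation=cv2.INTER_CUBIC)[:290]
cv2.imwrite("pics/k.png",np.vstack([top,bot]));print(top.shape,bot.shape)
E
```

```text
(290, 770, 3) (290, 770, 3)
```

View pics/k.png

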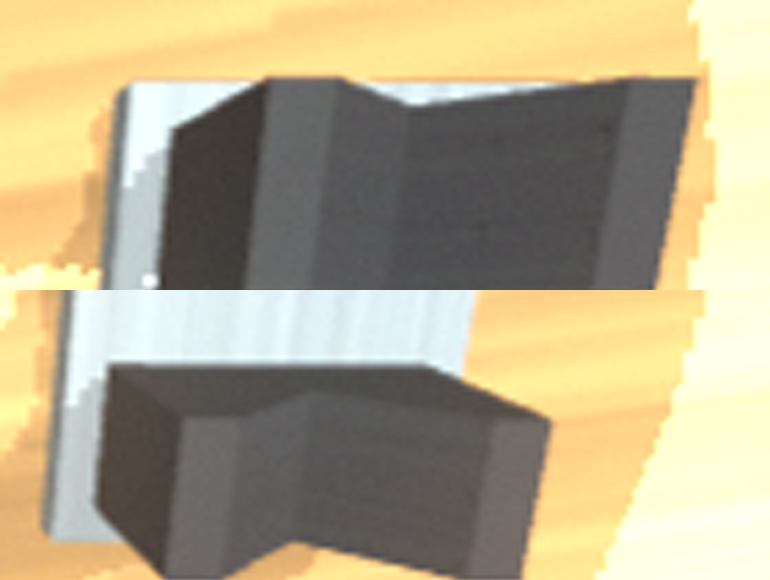

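```bash
python3 - <<'E'
from h import *
import json
s=json.load(open("j.json"));c=cam("wrist",s)
P=lambda px,py,z:ray(c,(px/5.5+325-.4,py/5.5+25-.4),z)[0]
Q=lambda px,py,z:ray(c,(px/5.5+325-.4,(py-290)/5.5+150-.4),z)[0]
A=[P(267,78,.054),P(697,78,.054)];B=[Q(183,415,.054),Q(550,420,.054)]
far=np.mean(A,0);nr=np.mean(B,0);print("top mids",far,nr,np.linalg.norm(A[0]-A[1]),np.linalg.norm(B[0]-B[1]),np.linalg.norm(far-nr))
u=(far-nr)/np.linalg.norm(far-nr);print("ang",np.degrees(np.arctan2(u[1],u[0])),"centre",(far-u*.072),(nr+u*.042))
v=[P(413,105,.032),Q(312,390,.032),Q(293,540,.032)];print("vee",v)
w=v[0]-v[2];print("vee ang",np.degrees(np.arctan2(w[1],w[0])),np.linalg.norm(w),"mid",(v[0]+v[2])/2)
# bar in hand axis
im=cv2.imread("pics/j_w.png");M=Ro.from_quat(s["eef_rot"]).as_matrix();p=np.array(s["ee_pos"])
g=cv2.cvtColor(im,cv2.COLOR_BGR2GRAY)
z=p[2]+.044;
for row in(130,150,170,190,205):
    e=np.abs(cv2.Sobel(im,cv2.CV_32F,1,0,ksize=3)).sum(2)[row];a=215+np.argmax(e[215:235]);b=282+np.argmax(e[282:305]);X=ray(c,((a+b)/2,row),z)[0];print(row,a,b,(M.T@(X-p)).round(4))
X=ray(c,(258,119),z+.019)[0];print("far end tool",(M.T@(X-p)).round(4), "and lower edge",(M.T@(ray(c,(258,119),z)[0]-p)).round(4))
E
```

```text
top mids [ 0.63782025 -0.27613608  0.054     ] [ 0.52649109 -0.25844337  0.054     ] 0.06382716730765804 0.06302388316650032 0.11272628482473528
ang -9.03007119554135 centre [ 0.56671261 -0.26483548  0.054     ] [ 0.56797054 -0.26503539  0.054     ]
vee [array([ 0.6381154 , -0.27664082,  0.032     ]), array([ 0.52612591, -0.25843166,  0.032     ]), array([ 0.49701337, -0.25431783,  0.032     ])]
vee ang -8.989947524804261 0.14285691913607898 mid [ 0.56756439 -0.26547933  0.032     ]
130 221 304 [-0.0449  0.0026 -0.0692]
150 222 302 [-0.0447  0.0024 -0.0589]
170 223 293 [-0.0446  0.0003 -0.048 ]
190 224 293 [-0.0445  0.0005 -0.0367]
205 225 292 [-0.0444  0.0005 -0.0278]
far end tool [-0.064   0.0003 -0.0756] and lower edge [-0.0449  0.0003 -0.0747]
```

```bash
python3 -m jog '[{"slide":[-0.5,2.5,-1.2],"roll":0.2},{"slide":[-0.5,5.5,-2.6],"roll":0.2},{"slide":[-0.5,9,-4.2],"roll":0.2},{"slide":[-0.5,11.6,-5.4],"roll":0.2},{"slide":[-0.5,12.6,-6],"roll":0.2}]' 1 45; python3 -m jog '[{"slide":[0,0,0],"roll":0},{"slide":[0,0,0],"roll":0}]' 1 ; python3 - <<'E'
from h import *
go([.567,-.265,.0143],-9.0)
E
```

```text
time: 8.25
ee_pos: [0.5667, -0.2684, 0.1206]
eef_rot: [-0.701, 0.057, 0.709, 0.056]
ft_force: [-0.9, -0.9, -6.0]
width: 0.0365
time: 8.42
ee_pos: [0.567, -0.2675, 0.1199]
eef_rot: [-0.7, 0.056, 0.709, 0.056]
ft_force: [0.2, 0.9, -6.3]
width: 0.0373
t8.42 p [ 0.567  -0.2675  0.1199] tx [-0.013  0.001 -1.   ] ty [-0.159 -0.987  0.001] tz [-0.987  0.159  0.013] w0.0373 F [ 0.2  0.9 -6.3] q [ 0.66  0.42 -0.38  1.52  0.16  1.24 -1.48]
slide cm [10.56 -0.25 -0.09]
yaw need 0.15 roll = -0.15 (tool x down)
```

```bash
python3 -m jog '[{"slide":[1.2,-0.3,0],"roll":-0.1},{"slide":[3.2,-0.3,0],"roll":-0.1},{"slide":[5.5,-0.3,0],"roll":-0.1},{"slide":[7.3,-0.3,0],"roll":-0.1},{"slide":[7.3,-0.3,0],"roll":-0.1}]' 1 45; python3 -m jog '[{"slide":[0,0,0],"roll":0},{"slide":[0,0,0],"roll":0}]' 1 ; python3 - <<'E'
from h import *
s=r.read_state();im=r.camera("wrist")[:,:,::-1].copy();cv2.imwrite("pics/l_w.png",im)
go([.5665,-.2646,.0143],-9.0)
im=r.camera("side")[:,:,::-1];cv2.imwrite("pics/l_s.png",cv2.resize(im[110:200,190:290],None,fx=6,fy=6,interpolation=cv2.INTER_CUBIC))
go([.5665,-.2646,.0143],-9.0)
E
```

```text
time: 8.83
ee_pos: [0.5639, -0.2606, 0.0422]
eef_rot: [-0.698, 0.053, 0.712, 0.056]
ft_force: [-0.9, 0.1, -6.4]
width: 0.0368
time: 9.0
ee_pos: [0.564, -0.2585, 0.0422]
eef_rot: [-0.698, 0.052, 0.712, 0.055]
ft_force: [-0.6, -0.9, -6.0]
width: 0.0373
t9.05 p [ 0.5645 -0.2592  0.0429] tx [-0.018  0.005 -1.   ] ty [-0.152 -0.988 -0.002] tz [-0.988  0.152  0.019] w0.0368 F [ 0.9  0.2 -5.7] q [ 0.64  0.49 -0.37  1.6   0.19  1.11 -1.5 ]
slide cm [ 2.86  0.51 -0.33]
yaw need -0.23 roll = 0.23 (tool x down)
t9.10 p [ 0.5648 -0.2599  0.0433] tx [-0.018  0.004 -1.   ] ty [-0.153 -0.988 -0.002] tz [-0.988  0.153  0.018] w0.0373 F [-0.6 -1.2 -6.1] q [ 0.64  0.49 -0.37  1.6   0.19  1.11 -1.5 ]
slide cm [ 2.9   0.44 -0.3 ]
yaw need -0.2 roll = 0.2 (tool x down)
```

View pics/l_w.png

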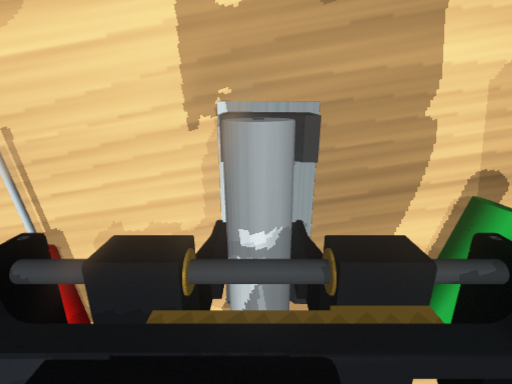

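View pics/l_s.png

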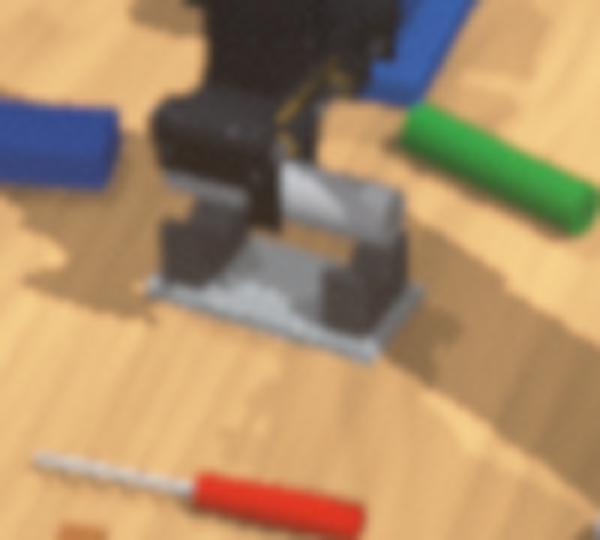

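The wrist view shows the plate centred at column 269 and the bar at 258. The pose agrees that I'm about 4–5 mm off to the left, so I'll correct that before going lower.

```bash
python3 -m jog '[{"slide":[0,0.3,-0.2],"roll":0.1},{"slide":[0,0.45,-0.3],"roll":0.2},{"slide":[0,0.45,-0.3],"roll":0.2},{"slide":[0,0.45,-0.3],"roll":0.2},{"slide":[0,0.45,-0.3],"roll":0.2}]' 1 45; python3 - <<'E'
from h import *
go([.5665,-.2646,.0143],-9.0)
s=r.read_state();im=r.camera("wrist")[:,:,::-1].copy();cv2.imwrite("pics/m_w.png",im)
s=r.read_state();go([.5665,-.2646,.0143],-9.0)
# where would the seat corners project with this pose
c=cam("wrist",s);u=np.array([np.cos(np.radians(9)),-np.sin(np.radians(9)),0]);n=np.array([-u[1],u[0],0]);S=np.array([.567,-.265,0])
print("far block far corners",proj(c,[S+.072*u+n*.032+[0,0,.054],S+.072*u-n*.032+[0,0,.054]]).round(1).tolist(),"plate",proj(c,[S+.08*u+n*.04+[0,0,.01],S+.08*u-n*.04+[0,0,.01]]).round(1).tolist())
cv2.imwrite("pics/m2.png",cv2.resize(im[90:250,190:350],None,fx=4,fy=4,interpolation=cv2.INTER_CUBIC)[:600])
E
```

```text
time: 9.52
ee_pos: [0.5671, -0.2649, 0.0434]
eef_rot: [-0.699, 0.054, 0.711, 0.057]
ft_force: [0.1, 0.3, -5.8]
width: 0.0371
t9.52 p [ 0.5671 -0.2649  0.0434] tx [-0.017  0.004 -1.   ] ty [-0.157 -0.988 -0.002] tz [-0.987  0.157  0.018] w0.0371 F [ 0.1  0.3 -5.8] q [ 0.64  0.49 -0.37  1.59  0.19  1.11 -1.5 ]
slide cm [ 2.91 -0.02  0.01]
yaw need 0.01 roll = -0.01 (tool x down)
t9.57 p [ 0.567  -0.2648  0.0433] tx [-0.018  0.004 -1.   ] ty [-0.157 -0.988 -0.002] tz [-0.988  0.156  0.018] w0.0370 F [-0.1  0.3 -5.8] q [ 0.64  0.49 -0.37  1.59  0.19  1.11 -1.5 ]
slide cm [ 2.9  -0.01  0.  ]
yaw need 0.01 roll = -0.01 (tool x down)
far block far corners [[207.1, 121.3], [308.9, 121.4]] plate [[206.6, 106.4], [310.1, 106.5]]
```

View pics/m2.png

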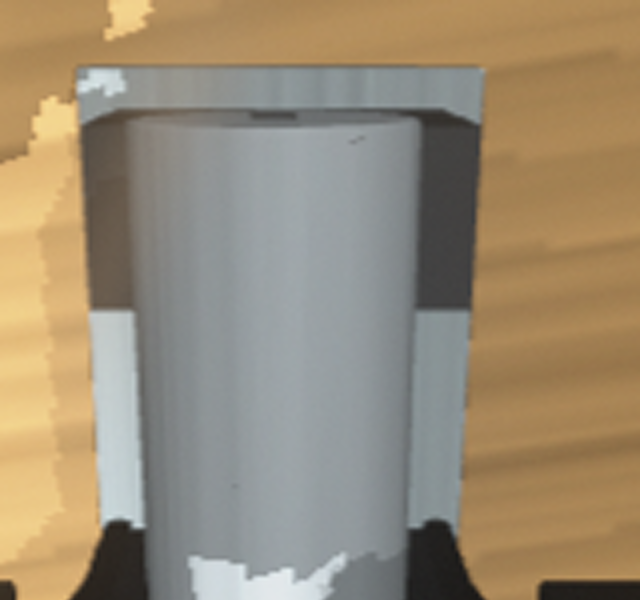

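Bar and blocks line up now: bar centre at column 258.7, block centre at 260.2, so about 1 mm off. The groove corners are at row 121, as predicted. Lowering slowly.

```bash
python3 -m jog '[{"slide":[0.5,0.1,0],"roll":0},{"slide":[1.1,0.1,0],"roll":0},{"slide":[1.7,0.1,0],"roll":0},{"slide":[2.1,0.1,0],"roll":0},{"slide":[2.1,0.1,0],"roll":0}]' 1 45; python3 -c "
from h import *
go([.5665,-.2656,.0143],-9.0)"
```

```text
time: 9.98
ee_pos: [0.5655, -0.2653, 0.0207]
eef_rot: [-0.698, 0.054, 0.712, 0.057]
ft_force: [0.6, 0.3, -7.2]
width: 0.0372
t9.98 p [ 0.5655 -0.2653  0.0207] tx [-0.02   0.005 -1.   ] ty [-0.156 -0.988 -0.002] tz [-0.987  0.156  0.02 ] w0.0372 F [ 0.6  0.3 -7.2] q [ 0.64  0.52 -0.36  1.61  0.2   1.07 -1.5 ]
slide cm [ 0.63  0.02 -0.12]
yaw need 0.0 roll = -0.0 (tool x down)
```

```bash
python3 -m jog '[{"slide":[0.15,0,-0.1],"roll":0},{"slide":[0.3,0,-0.1],"roll":0},{"slide":[0.4,0,-0.1],"roll":0},{"slide":[0.4,0,-0.1],"roll":0}]' 1 45; python3 -c "
from h import *
go([.5665,-.2656,.0143],-9.0)"
```

```text
time: 10.32
ee_pos: [0.5664, -0.2654, 0.0165]
eef_rot: [-0.698, 0.054, 0.712, 0.057]
ft_force: [0.0, 0.9, -6.0]
width: 0.0368
t10.32 p [ 0.5664 -0.2654  0.0165] tx [-0.02   0.006 -1.   ] ty [-0.156 -0.988 -0.002] tz [-0.987  0.156  0.02 ] w0.0368 F [ 0.   0.9 -6. ] q [ 0.64  0.53 -0.36  1.61  0.2   1.07 -1.51]
slide cm [ 0.22  0.02 -0.02]
yaw need 0.0 roll = -0.0 (tool x down)
```

```bash
python3 -m jog '[{"slide":[0.1,0,0],"roll":0},{"slide":[0.1,0,0],"roll":0},{"slide":[0.1,0,0],"roll":0}]' 1 45;python3 -m jog '[{"slide":[0.1,0,0],"roll":0},{"slide":[0.1,0,0],"roll":0},{"slide":[0.1,0,0],"roll":0}]' 1 45
```

```text
time: 10.57
ee_pos: [0.5665, -0.2655, 0.0156]
eef_rot: [-0.698, 0.054, 0.712, 0.057]
ft_force: [-0.2, 0.1, -5.4]
width: 0.0374
time: 10.82
ee_pos: [0.5666, -0.2657, 0.0148]
eef_rot: [-0.698, 0.054, 0.712, 0.057]
ft_force: [0.4, -1.2, -4.1]
width: 0.0367
```

```bash
python3 -m jog '[{"slide":[0.1,0,0],"roll":0},{"slide":[0.1,0,0],"roll":0},{"slide":[0.1,0,0],"roll":0}]' 1 45;python3 -m jog '[{"slide":[0.1,0,0],"roll":0},{"slide":[0.1,0,0],"roll":0},{"slide":[0.1,0,0],"roll":0}]' 1 45
```

```text
time: 11.07
ee_pos: [0.5667, -0.2656, 0.0146]
eef_rot: [-0.698, 0.054, 0.712, 0.057]
ft_force: [-5.4, 2.0, 6.1]
width: 0.0368
time: 11.32
ee_pos: [0.5667, -0.2657, 0.0146]
eef_rot: [-0.698, 0.055, 0.712, 0.057]
ft_force: [-6.4, 2.1, 7.6]
width: 0.0373
```

The bar is resting on the blocks: the force went from −6 to +7 N and z has stopped changing. I'll look once before letting go.

```bash
python3 -m jog '[{"slide":[0,0,0],"roll":0},{"slide":[0,0,0],"roll":0}]' 1 8; python3 - <<'E'
from h import *
im=r.camera("side")[:,:,::-1];a=cv2.resize(im[110:200,190:290],None,fx=4,fy=4,interpolation=cv2.INTER_CUBIC)
b=r.camera("wrist")[90:250,190:350,::-1];b=cv2.resize(b,(360,360));cv2.imwrite("pics/n.png",np.hstack([a,b]))
print(np.round(r.read_state()["ft_force"],1))
E
```

```text
time: 11.48
ee_pos: [0.5668, -0.2654, 0.0144]
eef_rot: [-0.698, 0.054, 0.712, 0.057]
ft_force: [-1.4, 2.1, -2.3]
width: 0.0377
[ 0.4  1.  -3.4]
```

View pics/n.png

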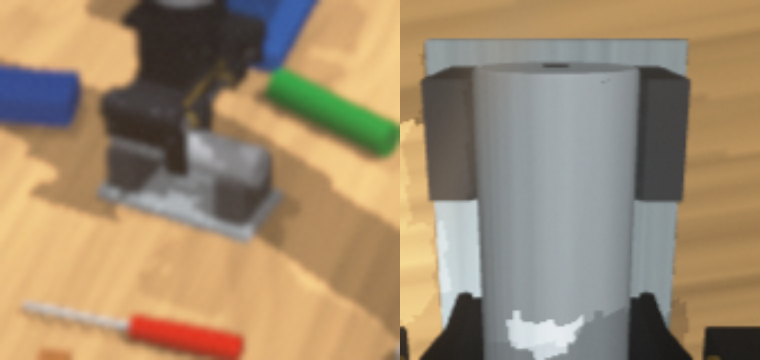

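The side view (left half) shows the bar down in both blocks. In the wrist view (right half) it lies in the far groove, symmetric between the block shoulders at (450,130) and (662,130). Releasing.

```bash
python3 -m jog '[{"slide":[0,0,0],"roll":0},{"slide":[0,0,0],"roll":0},{"slide":[0,0,0],"roll":0},{"slide":[0,0,0],"roll":0},{"slide":[0,0,0],"roll":0}]' 0 8;python3 -m jog '[{"slide":[0,0,0],"roll":0},{"slide":[0,0,0],"roll":0},{"slide":[0,0,0],"roll":0},{"slide":[0,0,0],"roll":0}]' 0; python3 -c "
from h import *
go([.5665,-.2656,.15],-9.0)"
```

```text
time: 12.0
ee_pos: [0.5671, -0.2656, 0.0146]
eef_rot: [-0.698, 0.054, 0.711, 0.057]
ft_force: [-0.4, -0.7, 0.1]
width: 0.0628
time: 12.33
ee_pos: [0.5671, -0.2656, 0.0146]
eef_rot: [-0.698, 0.054, 0.711, 0.057]
ft_force: [0.0, -0.2, 0.0]
width: 0.085
t12.33 p [ 0.5671 -0.2656  0.0146] tx [-0.018  0.005 -1.   ] ty [-0.157 -0.988 -0.002] tz [-0.987  0.157  0.019] w0.0850 F [ 0.  -0.2  0. ] q [ 0.64  0.53 -0.36  1.61  0.21  1.06 -1.51]
slide cm [-13.53  -0.02   0.31]
yaw need 0.02 roll = -0.02 (tool x down)
```

```bash
python3 -m jog '[{"slide":[-1,0,0],"roll":0},{"slide":[-3,0,0.1],"roll":0},{"slide":[-6,0,0.2],"roll":0},{"slide":[-9,0,0.2],"roll":0},{"slide":[-12,0,0.3],"roll":0}]' 0;python3 -m jog '[{"slide":[-1,-3,2],"roll":0},{"slide":[-2,-7,4],"roll":0},{"slide":[-2,-10,6],"roll":0},{"slide":[-2,-13,6],"roll":0},{"slide":[-2,-13,6],"roll":0}]' 0; python3 - <<'E'
from h import *
r.read_state()
s=r.read_state();w=r.camera("wrist")[:,:,::-1].copy();cv2.imwrite("pics/o_w.png",w);go([.5,-.2,.15])
im=r.camera("side")[:,:,::-1];a=cv2.resize(im[110:200,190:290],None,fx=4,fy=4,interpolation=cv2.INTER_CUBIC)
t=r.camera("top")[:,:,::-1];b=cv2.resize(t[95:185,315:405],None,fx=4,fy=4,interpolation=cv2.INTER_CUBIC)
cv2.imwrite("pics/o.png",np.hstack([a,b]));cv2.imwrite("pics/o_t.png",t)
import json;json.dump({k:list(map(float,s[k])) for k in("ee_pos","eef_rot")},open("o.json","w"))
E
```

```text
time: 12.75
ee_pos: [0.5663, -0.2655, 0.1368]
eef_rot: [-0.698, 0.054, 0.711, 0.057]
ft_force: [-0.1, -1.2, 0.2]
width: 0.0869
time: 13.17
ee_pos: [0.5284, -0.1206, 0.16]
eef_rot: [-0.7, 0.051, 0.711, 0.054]
ft_force: [0.3, 0.6, 0.3]
width: 0.0869
t13.22 p [ 0.5283 -0.1242  0.1596] tx [-0.016  0.004 -1.   ] ty [-0.151 -0.989 -0.002] tz [-0.988  0.151  0.017] w0.0872 F [ 0.7 -1.3  0.1] q [ 0.56  0.22 -0.47  1.69  0.1   1.27 -1.65]
slide cm [0.98 7.92 1.64]
```

View pics/o.png

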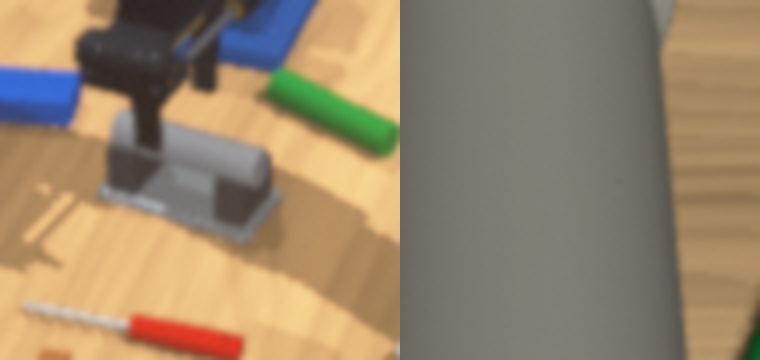

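View pics/o_w.png

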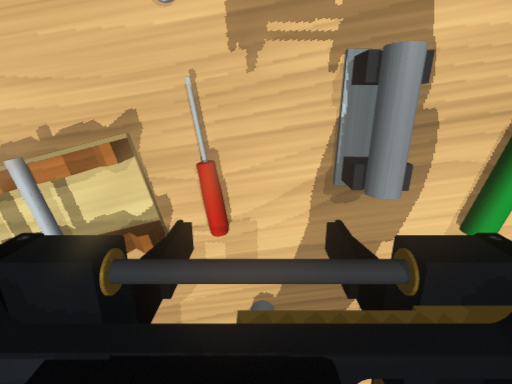

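View pics/o_t.png

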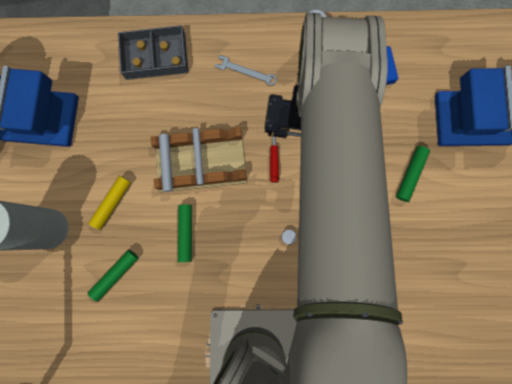

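The wrist view shows the released bar spanning both blocks, with its far end at (405,42) and near end at (383,197). The top view shows the medium and thin bars still in the rack at (165,162) and (197,155). I'll check the centring numerically.

```bash
python3 - <<'E'
from h import *
import json
s=json.load(open("o.json"));c=cam("wrist",s);w=cv2.imread("pics/o_w.png")
u=np.array([np.cos(np.radians(9)),-np.sin(np.radians(9)),0]);S=np.array([.567,-.265,.059])
f=ray(c,(405,42),.078)[0];n=ray(c,(382,198),.078)[0]
for nm,X in(("far",f),("near",n)): print(nm,((X-S)@u).round(4),((X-S)@[-u[1],u[0],0]).round(4))
im=np.clip(w[30:205,325:445].astype(float)*1.5,0,255).astype(np.uint8)
im=np.hstack([cv2.resize(im[0:75],None,fx=3.3,fy=6,interpolation=2)*1,cv2.resize(im[100:175],None,fx=3.3,fy=6,interpolation=2)])
cv2.imwrite("pics/p.png",im)
go([0,0,0])
E
```

```text
far 0.0738 0.0089
near -0.072 0.0075
t13.32 p [ 0.5279 -0.1283  0.1588] tx [-0.017  0.004 -1.   ] ty [-0.156 -0.988 -0.001] tz [-0.988  0.156  0.018] w0.0871 F [ 0.4 -0.8  0.4] q [ 0.56  0.23 -0.47  1.69  0.1   1.27 -1.65]
slide cm [16.84 -4.41 53.86]
```

View pics/p.png

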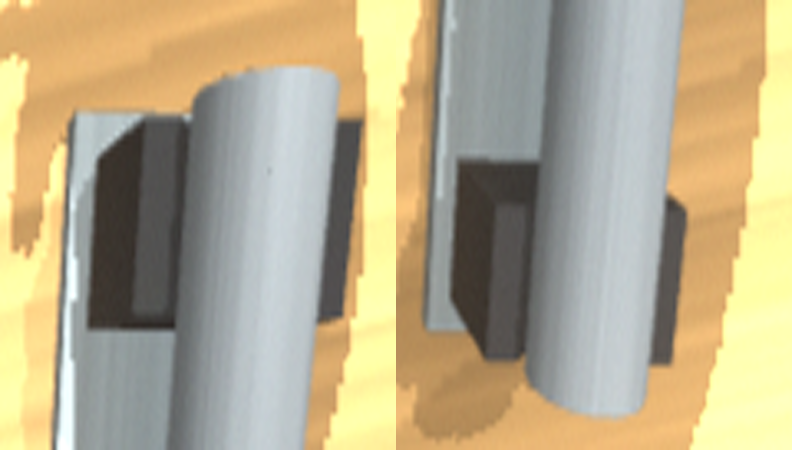

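The bar is centred along the groove to about 1 mm, overhangs both blocks, and has block shoulders visible on both sides. The 8 mm sideways residual comes from the arm still settling while the picture was taken (its pose drifted 8 mm over those readings), so I'll repeat that check once the arm is still.

```bash
python3 -m jog '[{"slide":[0,0,0],"roll":0},{"slide":[0,0,0],"roll":0},{"slide":[0,0,0],"roll":0},{"slide":[0,0,0],"roll":0},{"slide":[0,0,0],"roll":0}]' 0; python3 - <<'E'
from h import *
s=r.read_state();w=r.camera("wrist")[:,:,::-1].copy();s2=r.read_state();print(np.array(s["ee_pos"]).round(4),np.array(s2["ee_pos"]).round(4))
c=cam("wrist",s);cv2.imwrite("pics/q.png",w)
hsv=cv2.cvtColor(w,cv2.COLOR_BGR2HSV)
# bar axis: row edges around expected
u=np.array([np.cos(np.radians(9)),-np.sin(np.radians(9)),0]);n=np.array([-u[1],u[0],0]);S=np.array([.567,-.265,.059])
e=np.abs(cv2.Sobel(w,cv2.CV_32F,1,0,ksize=3)).sum(2)
for k in(-.03,0,.03):
    L=proj(c,[S+k*u+.019*n*.9+[0,0,.006],S+k*u-.019*n+[0,0,-.0]]);row=int(L[:,1].mean())
    x=[int(v[0]) for v in L];ed=[a-9+int(np.argmax(e[row,a-9:a+10])) for a in x];X=ray(c,(sum(ed)/2,row),.059)[0]
    print(row,x,ed,"lateral mm",((X-S)@n*1000).round(1))
E
```

```text
time: 13.73
ee_pos: [0.5278, -0.1287, 0.1587]
eef_rot: [-0.699, 0.055, 0.711, 0.057]
ft_force: [-0.3, 0.3, 0.3]
width: 0.0872
[ 0.5278 -0.1287  0.1587] [ 0.5278 -0.1286  0.1587]
155 [365, 397] [361, 400] lateral mm -0.9
125 [369, 402] [364, 405] lateral mm -0.6
94 [373, 407] [368, 410] lateral mm -0.8
```

View pics/q.png

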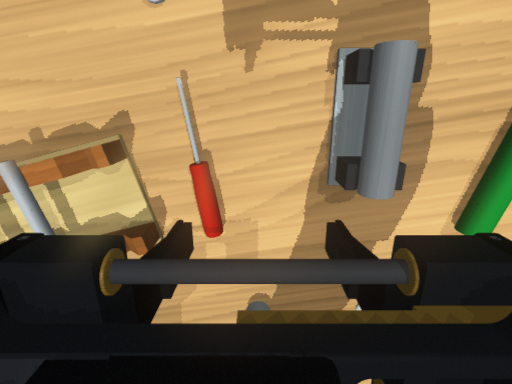

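With the arm still, the bar is within 1 mm of the groove axis and parallel to it. The picture shows it across both blocks, from (396,42) to (377,197). Handing in.

```bash
python3 -c "
from bench import r
print(r.close_job())"
```

```text
the job is handed in; nothing more can be done
None
```

The thick bar is now in the groove of both V-blocks, and I handed the job in at about 13.8 s of the 35 s. I lifted it clear of the rack, lowered it until the wrist force showed contact, eased the grip, opened and backed away.

**Last checks:** the bar is within about 1 mm of the seat both across and along the groove, parallel to it, and overhangs both blocks. The gripper is clear with no force on it. The medium and thin bars are still in the rack.

**What failed or disagreed:**
- **First grasp:** it closed to 22 mm on the top of the bar, with about 14 N of upward force. The pictures showed the real fingertips about 25 mm behind the reported TCP. I opened, went 29 mm lower and re-gripped at 37 mm; the bar stayed in place.
- **Sideways check:** one check after release read about 8 mm off because the arm was still settling. With the arm still it read under 1 mm. The along-groove figure is from that earlier picture and was not repeated.

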